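# Put the overhaul parts back on their own shadow plates

## Task

The four overhaul parts have been laid on each other's shadow plates. Move them round, parking one on the empty rubber mat when you need room, until each lies flat, as it lay before, in the middle of the plate cut to its own shape: the hexagon nut on the hexagonal plate, the plain bearing race on the plain round plate, the pinion on the toothed plate, and the U bracket on the rectangular plate, open side up and along its length. Never stack the parts or let them knock together, and leave them all released.

Things in the scene. Friction and masses are not known exactly. Their poses are not given: they have to be found in the camera images.
- hex_nut: dark brown steel hexagon nut lying flat: 30 mm across flats, 34 mm across corners, 14 mm high, about 0.06 kg. Origin at the centre of its underside, z up; two of its flats face along its own +x and -x. Starts on the round or the toothed plate.
- race: bright steel outer race of a bearing, a plain smooth ring lying flat: 62 mm outside, 45 mm bore, 17 mm high, about 0.13 kg. Origin at the centre of its underside, z up. Starts on the hexagonal or the rectangular plate.
- pinion: small dark toothed gear lying flat: 60 mm over the teeth, 16 mm high, about 0.19 kg. Origin at the centre of its underside, z up. Starts on the hexagonal or the rectangular plate.
- u_bracket: bright steel U-shaped bracket, open side up: 60 mm long (along its x), 40 mm wide over the two side walls (along its y), 30 mm high, walls 5 mm, about 0.25 kg. Origin at the centre of its underside, z up. Starts on the round or the toothed plate.
- round_plate: plain round plate, 84 mm diameter, the place of the bearing race; fixed to the worktop, 6 mm thick, flat plywood, two small screws near its edge; origin at the centre of its underside, z up. Its turn about z varies; nothing depends on it.
- toothed_plate: round plate with eight square teeth round its edge, 90 mm over the teeth, 70 mm between them, the place of the pinion; fixed to the worktop, 6 mm thick, flat plywood, two small screws near its edge; origin at the centre of its underside, z up. Its turn about z varies; nothing depends on it.
- hex_plate: hexagonal plate, 84 mm across flats, the place of the nut; fixed to the worktop, 6 mm thick, flat plywood, two small screws near its edge; origin at the centre of its underside, z up. Its turn about z varies; nothing depends on it.
- rect_plate: rectangular plate, 90 mm long (along its x) and 64 mm wide (along its y), the place of the U bracket, whose length goes along the plate's length, either way round; fixed to the worktop, 6 mm thick, flat plywood, two small screws near its edge; origin at the centre of its underside, z up.
- rubber_mat: black rubber mat, 84 x 84 mm, 3 mm thick, fixed to the worktop, empty at the start: the free spot to park a part on. Origin at the centre of its underside, z up. The four plates and the mat lie at least 100 mm apart from centre to centre; a smaller bright nut, a spring and tools stand fixed between and around them, and a tall green tool chest with an open drawer stands just behind.
Not all that is in view belongs to the job. Several things have the shape of the hex_nut; the one meant has the colours described above.

How it is judged:
At the end, for the whole second after the job is handed in: Nut on hexagonal plate, race on round, pinion on toothed, U bracket on rectangular: each within 12 mm of its plate's centre, resting on it (underside under 10 mm above the plate's), upright within 0.12 rad, at rest; bracket within 0.22 rad of the plate's length (horizontal distance between hex_nut and hex_plate below 0.012 m and z of hex_nut in the frame of hex_plate below 0.01 m and angle between each of hex_nut, race, pinion, u_bracket's own z axis and vertical below 0.12 rad and linear speed of each of hex_nut, race, pinion, u_bracket below 0.02 m/s and angular speed of each of hex_nut, race, pinion, u_bracket below 0.2 rad/s and horizontal distance between race and round_plate below 0.012 m and z of race in the frame of round_plate below 0.01 m and horizontal distance between pinion and toothed_plate below 0.012 m and z of pinion in the frame of toothed_plate below 0.01 m and horizontal distance between u_bracket and rect_plate below 0.012 m and z of u_bracket in the frame of rect_plate below 0.01 m and angle between the x axis of u_bracket and the x axis of rect_plate, either way round below 0.22 rad); the robot touches nothing.
It fails at once if two of the four parts are pressed or knocked together (contact force between hex_nut and race above 2 N or contact force between any of hex_nut, race and pinion above 2 N or contact force between any of hex_nut, race, pinion and u_bracket above 2 N).
It also fails if it takes over 125 s, if anything falls off the work surface, if the arm or the gripper's body presses on something with over 40 N, if the wrist force passes 120 N, or if a joint passes its speed limit or range.

## Robot

A 6-joint arm with a two-finger parallel gripper is mounted at the origin on a cart in front of the work surface, level with it; the furniture and walls round the work are solid. World frame = base frame: x ahead of the robot, y to its left, z up, the work surface at z = 0. Lengths are in m, angles in rad, forces in N, time in s.
With the tool pointing down it reaches from about 0.35 to 0.975 m from the base axis. Payload 17.4 kg.
Tool frame: the origin (TCP) lies on the centre line of the jaws, within the pads' length; the fingertips stand 14 mm ahead of it and the grasp point (between the pads) lies 5 mm behind it; z points along the fingers, y is the line along which they close (so a half turn about z gives the same grasp; the last joint's range is limited). The gripper opens to 85 mm and grips with 20 to 120 N. Pads are 22 mm wide; open, the fingers measure 114 mm over their backs; the gripper's body (76 mm by 85 mm) begins 54 mm behind the grasp point. The pads swing forward as they close: fully open they stand 13 mm farther back than shut.
Start: joints at [-1.346, 0.116, 1.442, -0, 1.584, -0.038], TCP at [0.175, -0.652, 0.245] pointing down, gripper open.
Joint ranges: [-2.83, 2.83], [-0.83, 2.19], [0.07, 2.5], [-1.14, 4.28], [0.01, 3], [-2.97, 2.97]. Speed limits (rad/s): [1.89, 1.89, 2.22, 3.14, 3.14, 3.14].

## Interface

Orientations are given as a unit quaternion [x, y, z, w].
In Python, from plant import * gives the robot as it stands.
- The arm moves only by the tool carry_out, never from a script. Its argument "plan" is text: rows parted by semicolons, each of 7 numbers parted by spaces: the opening, from -1 (shut) to 1 (fully open), then the shift along the tool's x, y, z in units of 0.1 m (1.0 is 0.1 m), then the turn, a rotation vector about the tool's x, y, z in units of 0.1 rad (1.0 is 0.1 rad). A call has 1 to 20 rows; each row shifts and turns the commanded pose from where the row before left it, along the tool's axes as they then stand; what a row does not reach is not made up. A row lasts 1/12 s, in which the tool goes at most 41.7 mm and 7.16 degrees, less where a joint would pass 70% of its speed; a pose out of reach is approached as far as the arm can. A call with a number of a shift or a turn outside -1 to 1 is refused whole. A call with a gripper value outside its range is refused whole. The fingers move at their own pace and stop on an object; the grip force is fixed at half the most. Time passes only in rows, so rows that do not move let the fingers close. It gives the time, the measured TCP pose, the force, the opening and the grip force at its end, in the units of the state.
- read_state(): the state, without advancing time (a new reading comes with each control period).
- grab_frame(name): name is "scene" or "top"; returns the picture (384x512x3 uint8, red, green, blue); there is no depth.
- calibration(name): a dict with "fx", "fy", "cx", "cy" (pixels), "D" ([k1, k2, p1, p2, k3] as OpenCV has them; the pictures are not rectified), "extrinsics" (4x4, takes a point from camera to world coordinates). Camera axes: x right, y down, z forward; pixel columns grow to the right and rows downward; lengths in m; the calibration is good to about 2 mm. A picture is of the moment at which its call begins. calibration takes no time and is no camera call.
- finish_job(): hands the job in; it is judged then, once.
Trained networks look in the newest picture that a camera, given by its name, has taken for a name from the list of things; names that differ only in an ending like _2 or _b are one class to them, and where a whole thing is asked for, a point or a joint stands for the part that bears it (a point fixed in the world has none). Each returns a list of dicts, best first, with "p" (0 to 1); they miss things now and then, are a little off and sometimes report something else, mostly with a low value. They report only what shows in the picture. A call takes as long as a camera call. They do not tell look-alikes from the thing itself.
- silhouettes(camera, query): "mask" (384x512 bool, what is visible of it) and "pixel" ([row, column] in pixels, amid what is visible of it).
- mark_of(camera, query): "pixel" ([row, column] in pixels: a listed point, or the origin of a listed thing).
The state is a dict: "clock": time; "joints": joint angles; "qd": joint speeds; "effort": joint torques, N m; "position": TCP position; "tcp_rot": TCP orientation; "wrist_force": force on the tool from outside, world axes, zero at the start; "wrist_torque": the same for the moment, N m; "opening": finger opening in m; "grasp_force": force on a finger pad.
Only numpy, scipy, OpenCV 4.12 (cv2) and the standard library are available. Lean on these libraries where they do the work, as an engineer would, in place of code of your own. Each camera call takes 0.05 s, during which the arm holds its last target. There are 200 camera calls.

## Working session

There is one attempt and no reset: what is moved stays moved. The work goes in short steps, Python scripts to look and compute and a tool call to move; the robot and the scene stay as the last step left them, time stands still between calls to the robot, and variables do not carry over. Pictures are saved under pics/ and viewed, at most 14 in all, crops included, and the job is handed in when it is done.

Besides the shell and the picture viewer there is one more tool, called after "Request:" as name(argument=value, ...), one argument or row to a line, values as JSON. carry_out: Moves the arm, as the interface text tells. Its arguments: {"type":"object","properties":{"plan":{"type":"string"}},"required":["plan"]}

```bash
mkdir -p pics; ls; python3 - <<'E'
from plant import *
import cv2, numpy as np
s=read_state(); print({k:np.round(v,3) for k,v in s.items()})
for n in ["scene","top"]:
    c=calibration(n); print(n,{k:np.round(v,3).tolist() for k,v in c.items()})
    im=grab_frame(n); cv2.imwrite(f"pics/{n}0.png",cv2.resize(im[:,:,::-1],(800,600),interpolation=cv2.INTER_CUBIC))
E
```

```text
pics
{'clock': np.float64(0.0), 'joints': array([-1.346,  0.116,  1.442,  0.   ,  1.584, -0.038]), 'qd': array([-0.   ,  0.   , -0.   ,  0.   ,  0.   ,  0.002]), 'effort': array([ 1.0000e-03, -7.3200e+01, -6.3248e+01,  0.0000e+00,  7.0000e-03,
        0.0000e+00]), 'position': array([ 0.175, -0.652,  0.245]), 'tcp_rot': array([ 0.991,  0.131, -0.   , -0.001]), 'wrist_force': array([-0.702,  0.111,  0.844]), 'wrist_torque': array([ 0.006, -0.004,  0.027]), 'grasp_force': np.float64(0.0), 'opening': np.float64(0.085)}
scene {'fx': 480.855, 'fy': 480.855, 'cx': 255.66, 'cy': 188.423, 'D': [-0.027, 0.0, 0.0, 0.0, 0.0], 'extrinsics': [[-0.903, -0.184, 0.389, 0.045], [-0.43, 0.424, -0.797, 0.696], [-0.018, -0.887, -0.462, 0.575], [0.0, 0.0, 0.0, 1.0]]}
top {'fx': 454.045, 'fy': 454.045, 'cx': 253.395, 'cy': 187.741, 'D': [-0.13, 0.0, 0.0, 0.0, 0.0], 'extrinsics': [[0.004, -0.989, 0.145, 0.359], [-1.0, -0.004, 0.002, -0.207], [-0.002, -0.145, -0.989, 0.874], [0.0, 0.0, 0.0, 1.0]]}
```

View pics/scene0.png

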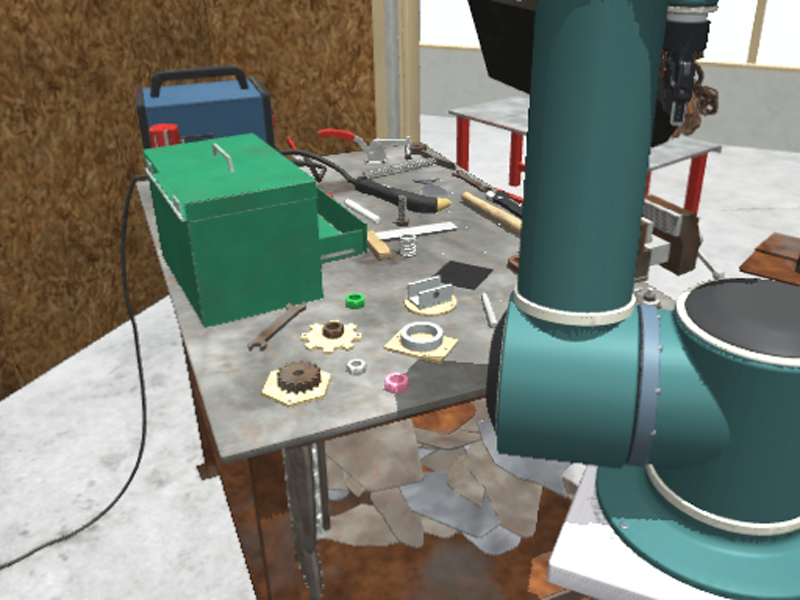

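View pics/top0.png

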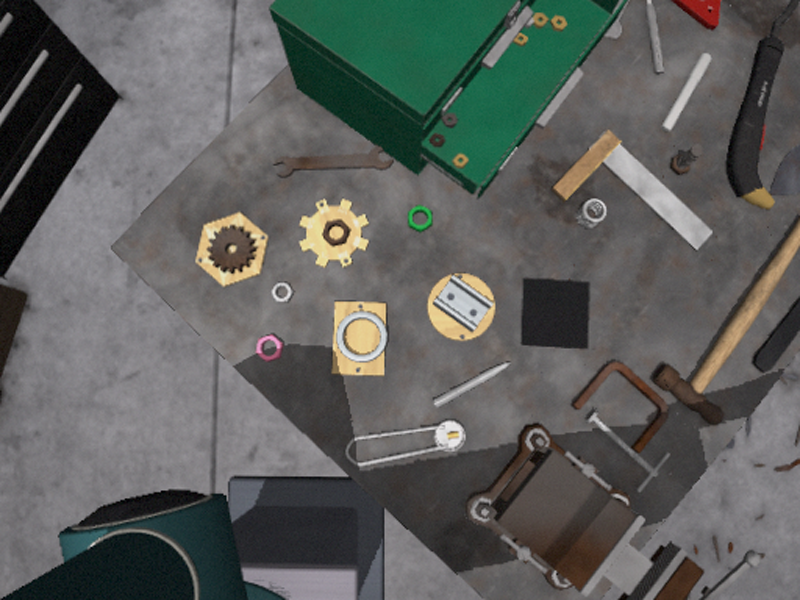

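The top view (800x600) shows the pinion on the hex plate at (232,248), the nut on the toothed plate at (335,233), the race on the rectangular plate at (361,337), the bracket on the round plate at (461,306), and the empty mat at (555,313). The look-alike nuts are white, pink and green. The scene view shows the same layout.

```bash
cat > h.py <<'E'
from plant import *
import cv2, numpy as np
def ray(n,rc):
    c=calibration(n); K=np.array([[c["fx"],0,c["cx"]],[0,c["fy"],c["cy"]],[0,0,1]]); E=np.array(c["extrinsics"])
    u=cv2.undistortPoints(np.array([[[rc[1],rc[0]]]],float),K,np.array(c["D"]))[0,0]
    d=E[:3,:3]@[u[0],u[1],1]; return E[:3,3],d/np.linalg.norm(d)
def onz(n,rc,z):
    o,d=ray(n,rc); return o+d*(z-o[2])/d[2]
def tri(a,b):
    (o1,d1),(o2,d2)=ray("scene",a),ray("top",b)
    t=np.linalg.lstsq(np.c_[d1,-d2],o2-o1,rcond=None)[0]
    p,q=o1+d1*t[0],o2+d2*t[1]; return (p+q)/2,np.linalg.norm(p-q)
E
python3 - <<'E'
from h import *
np.set_printoptions(precision=4,suppress=True)
for n in ["scene","top"]: grab_frame(n)
for q in ["hex_nut","race","pinion","u_bracket","round_plate","toothed_plate","hex_plate","rect_plate","rubber_mat"]:
    A=mark_of("scene",q); B=mark_of("top",q); S=silhouettes("top",q)
    print(q,"scene",[(np.round(a["pixel"],1).tolist(),round(a["p"],2)) for a in A[:4]],"top",[(np.round(a["pixel"],1).tolist(),round(a["p"],2)) for a in B[:4]])
    for a in A[:4]:
        for b in B[:4]:
            p,g=tri(a["pixel"],b["pixel"])
            if g<.012: print("   tri",p,round(g,4))
    for s in S[:1]:
        m=s["mask"]; cs,_=cv2.findContours(m.astype(np.uint8),0,1); c=max(cs,key=cv2.contourArea)
        z={"rubber_mat":.003}.get(q,.006)
        w=np.array([onz("top",p[0][::-1],z)[:2] for p in c],np.float32)
        r=cv2.minAreaRect(w); e=cv2.minEnclosingCircle(w)
        print("   sil p",round(s["p"],2),"rect",np.round(r[0],4),np.round(r[1],4),round(r[2],1),"circ",np.round(e[0],4),round(e[1],4))
E
```

```text
hex_nut scene [([249.1, 254.6], 0.74), ([194.8, 227.7], 0.58), ([217.6, 212.0], 0.42)] top [([141.7, 269.9], 0.75), ([147.6, 213.0], 0.55), ([224.5, 172.7], 0.51)]
   tri [ 0.4144 -0.0495 -0.0014] 0.0003
   tri [ 0.5794 -0.2375 -0.0008] 0.0014
   tri [ 0.5645 -0.1262 -0.0025] 0.005
   sil p 0.72 rect [ 0.4176 -0.0494] [0.0347 0.0305] 54.3 circ [ 0.4171 -0.049 ] 0.0175
race scene [([214.8, 271.5], 0.58)] top [([217.2, 229.5], 0.55)]
   tri [ 0.4263 -0.161   0.0186] 0.0023
   sil p 0.86 rect [ 0.4318 -0.1627] [0.0634 0.0615] 0.3 circ [ 0.4322 -0.1622] 0.0334
pinion scene [([247.3, 188.5], 0.97), ([215.5, 214.4], 0.28)] top [([158.5, 151.0], 0.92)]
   tri [ 0.5459 -0.0014 -0.0036] 0.002
   sil p 0.72 rect [0.542  0.0028] [0.0581 0.0558] 78.6 circ [0.5407 0.0023] 0.0303
u_bracket scene [([191.5, 277.1], 0.91)] top [([195.5, 296.1], 0.8)]
   tri [ 0.4684 -0.2885  0.0077] 0.0045
   sil p 0.56 rect [ 0.4738 -0.2881] [0.063  0.0451] 54.9 circ [ 0.4738 -0.2886] 0.0361
round_plate scene [([195.2, 277.6], 0.62)] top [([196.0, 294.2], 0.78), ([217.1, 230.1], 0.59)]
   tri [ 0.4674 -0.286  -0.001
[... 288 characters left out ...]
0.0828 0.0828] 0.6 circ [ 0.5631 -0.1258] 0.045
hex_plate scene [([250.1, 190.8], 0.7)] top [([159.2, 145.2], 0.72)]
   tri [ 0.5397  0.0077 -0.0019] 0.0075
   sil p 0.91 rect [0.5425 0.002 ] [0.0931 0.0837] 52.2 circ [0.5426 0.0012] 0.0471
rect_plate scene [([195.2, 275.7], 0.61), ([224.1, 267.2], 0.56)] top [([217.5, 230.1], 0.87)]
   tri [ 0.42   -0.1655  0.0685] 0.0061
   tri [ 0.4318 -0.1592 -0.007 ] 0.0062
   sil p 0.72 rect [ 0.4337 -0.1627] [0.0404 0.0422] 0.4 circ [ 0.4343 -0.163 ] 0.0224
rubber_mat scene [([176.5, 295.1], 0.93)] top [([198.4, 356.0], 0.77)]
   tri [ 0.4651 -0.4068 -0.003 ] 0.0031
   sil p 0.7 rect [ 0.4638 -0.4032] [0.0866 0.0869] 87.7 circ [ 0.462  -0.4044] 0.0579
```

```bash
cat > meas.py <<'E'
from h import *
np.set_printoptions(precision=4,suppress=True)
PL={"hex":(.5425,.002),"tooth":(.563,-.126),"rect":(.433,-.163),"round":(.470,-.285)}
def plates(im,draw=None):
    hsv=cv2.cvtColor(im,cv2.COLOR_RGB2HSV); m=((hsv[...,0]>12)&(hsv[...,0]<32)&(hsv[...,1]>80)&(hsv[...,2]>110)).astype(np.uint8)
    m=cv2.morphologyEx(m,cv2.MORPH_CLOSE,np.ones((3,3)))
    c=calibration("top"); n,lab,st,ce=cv2.connectedComponentsWithStats(m)
    for k,(x,y) in PL.items():
        pts=[]
        for i in range(1,n):
            if st[i,4]>25 and np.linalg.norm(onz("top",ce[i][::-1],.006)[:2]-[x,y])<.045:
                pts+=[onz("top",p,.004)[:2] for p in np.argwhere(lab==i)]
        w=np.array(pts,np.float32); h=cv2.convexHull(w); r=cv2.minAreaRect(h); e=cv2.minEnclosingCircle(h)
        M=cv2.moments(h); print(k,"hull c",np.array([M["m10"],M["m01"]])/M["m00"],"rect",np.array(r[0]),np.array(r[1]),round(r[2],1),"circ",np.array(e[0]),round(e[1],4))
def part(q,near,zm,cam="top",R=.03):
    for s in silhouettes(cam,q):
        cs,_=cv2.findContours(s["mask"].astype(np.uint8),0,1)
        if not cs: continue
        c=max(cs,key=cv2.contourArea); w=np.array([onz(cam,p[0][::-1],zm)[:2] for p in c],np.float32); r=cv2.minAreaRect(w)
        if np.linalg.norm(np.array(r[0])-near)>R: continue
        print(q,cam,"p",round(s["p"],2),"rect",np.array(r[0]),np.array(r[1]),round(r[2],1))
        bc=np.array(cv2.minAreaRect(c)[0]); return bc[::-1]
E
python3 - <<'E'
from meas import *
im=grab_frame("top"); sc=grab_frame("scene"); plates(im)
for q,n,z in [("hex_nut",(.563,-.126),.013),("race",(.432,-.162),.0145),("pinion",(.541,.002),.014),("u_bracket",(.47,-.287),.021)]:
    a=part(q,n,z); b=part(q,n,z,"scene",.05)
    if a is not None and b is not None: print("   mid tri",tri(b,a))
# crop
cv2.imwrite("pics/crop1.png",cv2.resize(im[110:260,110:390,::-1],(800,428),interpolation=cv2.INTER_CUBIC))
E
```

```text
hex hull c [0.5426 0.0025] rect [0.5428 0.0022] [0.085  0.0943] 18.8 circ [0.5432 0.0021] 0.048
tooth hull c [ 0.5629 -0.1263] rect [ 0.563  -0.1258] [0.0856 0.084 ] 45.3 circ [ 0.5633 -0.1264] 0.0451
rect hull c [ 0.4306 -0.1595] rect [ 0.4309 -0.1594] [0.0631 0.0903] 88.5 circ [ 0.4305 -0.159 ] 0.0539Traceback (most recent call last):
  File "<stdin>", line 2, in <module>
  File "meas.py", line 12, in plates
    pts+=[onz("top",p,.004)[:2] for p in np.argwhere(lab==i)]
          ~~~^^^^^^^^^^^^^^
  File "h.py", line 8, in onz
    o,d=ray(n,rc); return o+d*(z-o[2])/d[2]
        ~~~^^^^^^
  File "h.py", line 4, in ray
    c=calibration(n); K=np.array([[c["fx"],0,c["cx"]],[0,c["fy"],c["cy"]],[0,0,1]]); E=np.array(c["extrinsics"])
ValueError: time passes only in moves, steps and waits
```

Too many `calibration` calls; I'll cache it.

```bash
sed -i 's/^def ray/from functools import lru_cache\ncalibration=lru_cache(calibration)\ndef ray/' h.py
python3 - <<'E'
from meas import *
im=grab_frame("top"); sc=grab_frame("scene"); plates(im)
for q,n,z in [("hex_nut",(.563,-.126),.013),("race",(.432,-.162),.0145),("pinion",(.541,.002),.014),("u_bracket",(.47,-.287),.021)]:
    a=part(q,n,z); b=part(q,n,z,"scene",.05)
    if a is not None and b is not None: print("   mid tri",tri(b,a))
cv2.imwrite("pics/crop1.png",cv2.resize(im[110:260,110:390,::-1],(800,428),interpolation=cv2.INTER_CUBIC))
print(read_state()["clock"])
E
```

```text
hex hull c [0.5426 0.0028] rect [0.5424 0.0032] [0.085  0.0926] 18.8 circ [0.5429 0.0031] 0.0475
tooth hull c [ 0.5629 -0.1263] rect [ 0.563  -0.1258] [0.0856 0.084 ] 45.3 circ [ 0.5634 -0.1265] 0.0451
rect hull c [ 0.4306 -0.1595] rect [ 0.4309 -0.1594] [0.0631 0.0904] 88.5 circ [ 0.431  -0.1594] 0.0536
round hull c [ 0.4704 -0.2855] rect [ 0.4703 -0.286 ] [0.0819 0.0815] 0.1 circ [ 0.4705 -0.2852] 0.0423
hex_nut top p 0.45 rect [ 0.5619 -0.13  ] [0.031  0.0291] 45.0
hex_nut scene p 0.54 rect [ 0.5633 -0.1305] [0.0281 0.0482] 29.4
   mid tri (array([ 0.5623, -0.1299,  0.0132]), np.float64(0.0008867991964519286))
race top p 0.58 rect [ 0.432  -0.1622] [0.0609 0.0589] 0.3
race scene p 0.74 rect [ 0.4316 -0.1642] [0.0619 0.0845] 23.6
   mid tri (array([ 0.4313, -0.1625,  0.0147]), np.float64(0.001157042052908375))
pinion top p 0.74 rect [0.5407 0.0015] [0.0599 0.0588] 53.6
pinion scene p 0.56 rect [0.5394 0.0001] [0.0562 0.0698] 33.7
   mid tri (array([0.5398, 0.0011, 0.0136]), np.float64(0.0017951812818757793))
u_bracket top p 0.56 rect [ 0.4732 -0.2865] [0.0615 0.0481] 53.6
u_bracket scene p 0.65 rect [ 0.4749 -0.287 ] [0.0841 0.0931] 52.9
   mid tri (array([ 0.4732, -0.2864,  0.0209]), np.float64(0.0003120451927522494))
2.15
```

View pics/crop1.png

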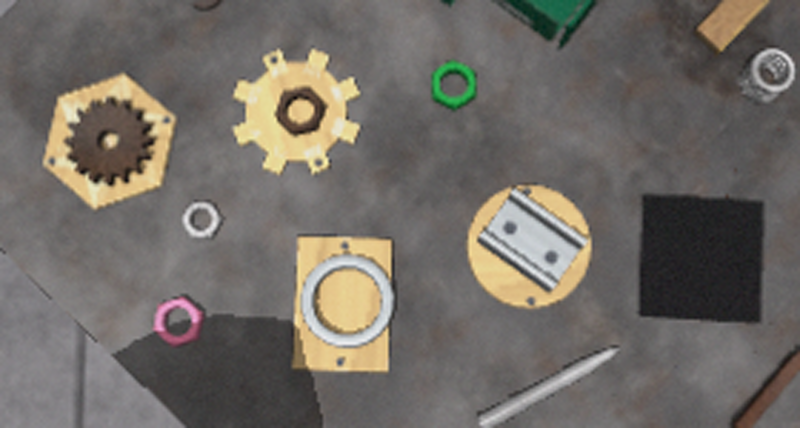

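The four parts and their plates are clear. The triangulated mid-heights of 13.2, 14.7, 13.6 and 20.9 mm match the expected 13, 14.5, 14 and 21 mm. Next I need the nut and bracket angles.

```bash
python3 - <<'E'
from meas import *
im=grab_frame("top")
for s in silhouettes("top","hex_nut"):
    c=max(cv2.findContours(s["mask"].astype(np.uint8),0,1)[0],key=cv2.contourArea)
    w=np.array([onz("top",p[0][::-1],.013)[:2] for p in c]); 
    w=cv2.convexHull(w.astype(np.float32))
    r=cv2.minAreaRect(w); ctr=np.array(r[0])
    best=max(np.arange(0,60,1),key=lambda a:-sum(np.ptp(w[:,0]@[np.cos(t),np.sin(t)]) for t in np.radians([a,a+60,a+120])))
    print(ctr,round(s["p"],2),"flat-normal angle deg",best,[round(float(np.ptp(w[:,0]@[np.cos(t),np.sin(t)])),4) for t in np.radians(np.arange(0,60,10)+best)])
for s in silhouettes("top","u_bracket")[:1]:
    c=max(cv2.findContours(s["mask"].astype(np.uint8),0,1)[0],key=cv2.contourArea)
    g=cv2.cvtColor(im,cv2.COLOR_RGB2GRAY)[175:220,270:325]
    big=cv2.resize(g,None,fx=4,fy=4,interpolation=cv2.INTER_CUBIC); L=cv2.HoughLinesP(cv2.Canny(big,60,150),1,np.pi/360,40,minLineLength=60,maxLineGap=8)
    for x1,y1,x2,y2 in L[:,0]:
        P=[onz("top",(y/4+175,x/4+270),.03)[:2] for x,y in [(x1,y1),(x2,y2)]]; d=P[1]-P[0]; print("line",round(np.degrees(np.arctan2(d[1],d[0]))%180,1),round(np.linalg.norm(d),3))
a=cv2.resize(im[125:170,190:240,::-1],(400,360),interpolation=cv2.INTER_CUBIC);b=cv2.resize(im[175:220,270:320,::-1],(400,360),interpolation=cv2.INTER_CUBIC)
cv2.imwrite("pics/crop2.png",np.hstack([a,b]))
E
```

```text
[ 0.418  -0.0497] 0.66 flat-normal angle deg 27 [0.0327, 0.0339, 0.0342, 0.0343, 0.0339, 0.0341]
[ 0.5619 -0.13  ] 0.65 flat-normal angle deg 15 [0.0325, 0.0329, 0.0338, 0.0338, 0.0332, 0.0317]
[ 0.5808 -0.2355] 0.64 flat-normal angle deg 30 [0.0338, 0.0337, 0.0339, 0.0343, 0.0336, 0.0328]
line 54.3 0.059
line 53.7 0.056
line 53.9 0.04
line 54.8 0.042
line 54.0 0.045
line 53.8 0.054
line 55.0 0.045
line 54.4 0.059
line 54.3 0.05
line 53.4 0.046
line 54.3 0.056
line 54.3 0.062
```

View pics/crop2.png

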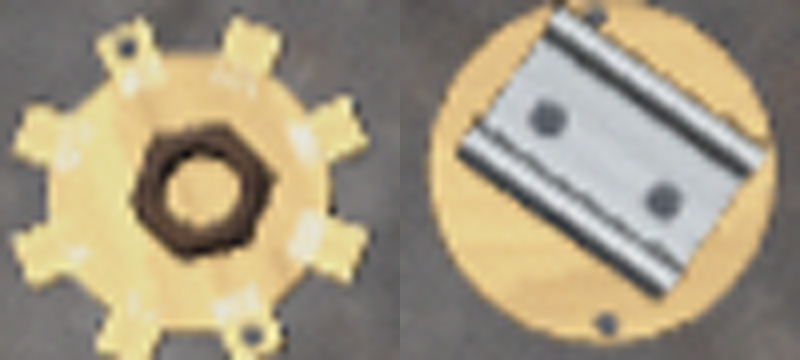

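The nut's flat normals lie near 10° (mod 60°) and the bracket's length at 54°. I'll start towards the nut.

Request:
carry_out(
  plan="0.2 0 0 0 0 0 -1; 0.2 0 0 0 0 0 -1; 0.2 0 0 0 0 0 -1; 0.2 0 0 0 0 0 -1; 0.2 0 0 0 0 0 -0.36; 0.2 0.35 -0.084 0 0 0 0; 0.2 0.35 -0.084 0 0 0 0; 0.2 0.35 -0.084 0 0 0 0; 0.2 0.35 -0.084 0 0 0 0; 0.2 0.35 -0.084 0 0 0 0; 0.2 0.35 -0.084 0 0 0 0; 0.2 0.35 -0.084 0 0 0 0; 0.2 0.35 -0.084 0 0 0 0; 0.2 0.35 -0.084 0 0 0 0; 0.2 0.35 -0.084 0 0 0 0; 0.2 0.35 -0.084 0 0 0 0; 0.2 0.35 -0.084 0 0 0 0; 0.2 0.35 -0.084 0 0 0 0; 0.2 0.35 -0.084 0 0 0 0; 0.2 0.35 -0.084 0 0 0 0",
)

```text
clock: 3.97
position: [0.497, -0.216, 0.2456]
tcp_rot: [0.94, 0.342, 0.0, 0.0]
wrist_force: [0.8, -1.5, 0.1]
opening: 0.0509
grasp_force: 0.0
```

```bash
cat > go.py <<'E'
import sys
from h import *
from scipy.spatial.transform import Rotation as R
def go(x,y,z=None,beta=None,s=None):
    s=s or read_state(); p=s["position"]; M=R.from_quat(s["tcp_rot"]).as_matrix()
    b=np.degrees(np.arctan2(M[1,1],M[0,1])); 
    t=[x-p[0],y-p[1],(z if z is not None else p[2])-p[2]]
    out=f"clk {s['clock']:.1f} pos {np.round(p,4)} beta {b:.1f} tilt {np.round(M[:2,2],3)} q1 {s['joints'][0]:.2f} q6 {s['joints'][5]:.2f} open {s['opening']:.4f} F {np.round(s['wrist_force'],1)} grip {s['grasp_force']:.1f}\n"
    if beta is not None:
        d=(beta-b+90)%180-90; out+=f"turn first {-np.radians(d)*10:.2f} units; "
        M=R.from_euler("z",d,degrees=True).as_matrix()@M
    print(out+f"shift units {np.round(M.T@t*10,3)}")
if __name__=="__main__": go(*[float(a) if a!="-" else None for a in sys.argv[1:]])
E
python3 go.py .562 -.130 .022
```

```text
clk 4.0 pos [ 0.497  -0.216   0.2456] beta -50.0 tilt [ 0.001 -0.   ] q1 -0.46 q6 0.41 open 0.0509 F [ 0.8 -1.5  0.1] grip 0.0
shift units [ 1.05  -0.241  2.236]
```

Request:
carry_out(
  plan="0.2 0.35 -0.08 0.25 0 0 0; 0.2 0.35 -0.08 0.25 0 0 0; 0.2 0.35 -0.08 0.25 0 0 0; 0.2 0 0 0.4 0 0 0; 0.2 0 0 0.4 0 0 0; 0.2 0 0 0.3 0 0 0; 0.2 0 0 0.1 0 0 0; 0.2 0 0 0 0 0 0",
)

```text
clock: 4.63
position: [0.5569, -0.1355, 0.0516]
tcp_rot: [0.94, 0.342, -0.002, -0.001]
wrist_force: [-0.0, -0.4, 0.6]
opening: 0.0511
grasp_force: 0.0
```

```bash
python3 go.py .562 -.130 .022; python3 - <<'E'
from h import *
a=grab_frame("scene");b=grab_frame("top")
cv2.imwrite("pics/d1.png",cv2.resize(np.hstack([a[170:270,170:300],b[100:200,150:280]])[:,:,::-1],(800,308),interpolation=cv2.INTER_CUBIC))
E
```

```text
clk 4.6 pos [ 0.5569 -0.1355  0.0516] beta -50.0 tilt [-0.004  0.001] q1 -0.28 q6 0.59 open 0.0511 F [-0.  -0.4  0.6] grip 0.0
shift units [ 0.075 -0.008  0.296]
```

View pics/d1.png

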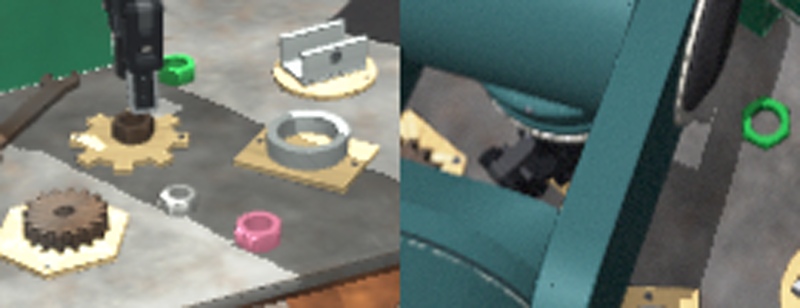

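The picture shows the fingers straddling the nut from above, its top clear of the tips, and nothing touching. I'll descend.

Request:
carry_out(
  plan="0.2 0.075 -0.008 0 0 0 0; 0.2 0 0 0.1 0 0 0; 0.2 0 0 0.1 0 0 0; 0.2 0 0 0.08 0 0 0; 0.2 0 0 0 0 0 0; 0.2 0 0 0 0 0 0",
)

```text
clock: 5.23
position: [0.5629, -0.1303, 0.0251]
tcp_rot: [0.94, 0.342, -0.001, -0.0]
wrist_force: [0.0, -0.1, -0.0]
opening: 0.0514
grasp_force: 0.0
```

```bash
python3 go.py .562 -.130 .022
```

```text
clk 5.2 pos [ 0.5629 -0.1303  0.0251] beta -50.0 tilt [-0.001  0.   ] q1 -0.27 q6 0.60 open 0.0514 F [ 0.  -0.1 -0. ] grip 0.0
shift units [-0.005 -0.008  0.031]
```

Request:
carry_out(
  plan="0.2 0 -0.01 0.03 0 0 0; -1 0 0 0 0 0 0; -1 0 0 0 0 0 0; -1 0 0 0 0 0 0; -1 0 0 0 0 0 0; -1 0 0 0 0 0 0; -1 0 0 0 0 0 0; -1 0 0 0 0 0 0",
)

```text
clock: 5.9
position: [0.5629, -0.1297, 0.0233]
tcp_rot: [0.94, 0.342, 0.0, 0.0]
wrist_force: [-0.9, 0.8, 5.3]
opening: 0.028
grasp_force: 59.8
```

```bash
python3 go.py .463 -.4035 .1 -50
```

```text
clk 5.9 pos [ 0.5629 -0.1297  0.0233] beta -50.0 tilt [ 0.001 -0.   ] q1 -0.27 q6 0.60 open 0.0280 F [-0.9  0.8  5.3] grip 59.8
turn first 0.01 units; shift units [-2.525  1.456 -0.767]
```

Request:
carry_out(
  plan="-1 0 0 -0.4 0 0 0; -1 0 0 -0.4 0 0 0; -1 -0.315 0.182 0 0 0 0; -1 -0.315 0.182 0 0 0 0; -1 -0.315 0.182 0 0 0 0; -1 -0.315 0.182 0 0 0 0; -1 -0.315 0.182 0 0 0 0; -1 -0.315 0.182 0 0 0 0; -1 -0.315 0.182 0 0 0 0; -1 -0.315 0.182 0 0 0 0; -1 0 0 0.3 0 0 0; -1 0 0 0.3 0 0 0; -1 0 0 0 0 0 0; -1 0 0 0 0 0 0",
)

```text
clock: 7.07
position: [0.4627, -0.4025, 0.0417]
tcp_rot: [0.94, 0.342, -0.001, -0.002]
wrist_force: [0.1, 0.9, -1.1]
opening: 0.0277
grasp_force: 59.7
```

```bash
python3 go.py .463 -.4035 .0205 -50
```

```text
clk 7.1 pos [ 0.4627 -0.4025  0.0417] beta -50.0 tilt [-0.002  0.002] q1 -0.76 q6 0.11 open 0.0277 F [ 0.1  0.9 -1.1] grip 59.7
turn first 0.01 units; shift units [-0.004  0.01   0.212]
```

Request:
carry_out(
  plan="-1 0 0.01 0.1 0 0 0; -1 0 0 0.06 0 0 0; -1 0 0 0.04 0 0 0; -1 0 0 0 0 0 0; 0.2 0 0 0 0 0 0; 0.2 0 0 0 0 0 0; 0.2 0 0 0 0 0 0; 0.2 0 0 -0.1 0 0 0; 0.2 0 0 -0.3 0 0 0; 0.75 0 0 -0.4 0 0 0; 0.75 0 0 0 0 0 0",
)

```text
clock: 7.98
position: [0.4661, -0.4058, 0.1117]
tcp_rot: [0.94, 0.342, 0.002, 0.004]
wrist_force: [0.6, -1.3, 1.1]
opening: 0.0733
grasp_force: 0.0
```

```bash
python3 go.py .5405 .0015 .05 -50
```

```text
clk 8.0 pos [ 0.4661 -0.4058  0.1117] beta -50.0 tilt [ 0.007 -0.007] q1 -0.76 q6 0.11 open 0.0733 F [ 0.6 -1.3  1.1] grip 0.0
turn first 0.01 units; shift units [ 3.188 -2.648  0.595]
```

Request:
carry_out(
  plan="0.75 0.29 -0.241 0 0 0 0; 0.75 0.29 -0.241 0 0 0 0; 0.75 0.29 -0.241 0 0 0 0; 0.75 0.29 -0.241 0 0 0 0; 0.75 0.29 -0.241 0 0 0 0; 0.75 0.29 -0.241 0 0 0 0; 0.75 0.29 -0.241 0 0 0 0; 0.75 0.29 -0.241 0 0 0 0; 0.75 0.29 -0.241 0 0 0 0; 0.75 0.29 -0.241 0 0 0 0; 0.75 0.29 -0.241 0 0 0 0; 0.75 0 0 0.3 0 0 0; 0.75 0 0 0.2 0 0 0; 0.75 0 0 0 0 0 0; 0.75 0 0 0 0 0 0",
)

```text
clock: 9.23
position: [0.5375, 0.0042, 0.0532]
tcp_rot: [0.94, 0.342, -0.0, -0.0]
wrist_force: [0.4, -0.0, 1.6]
opening: 0.0747
grasp_force: 0.0
```

```bash
python3 go.py .5405 .0015 .021 -50;  python3 - <<'E'
from meas import *
im=grab_frame("top"); grab_frame("scene")
a=part("hex_nut",(.463,-.4035),.010); print(part("pinion",(.5405,.0015),.014,"scene",.05))
cv2.imwrite("pics/nm.png",cv2.resize(im[170:230,330:390,::-1],(300,300),interpolation=cv2.INTER_CUBIC))
E
```

```text
clk 9.2 pos [0.5375 0.0042 0.0532] beta -50.0 tilt [-0.001  0.   ] q1 -0.04 q6 0.83 open 0.0747 F [ 0.4 -0.   1.6] grip 0.0
turn first 0.01 units; shift units [0.005 0.04  0.322]
hex_nut top p 0.43 rect [ 0.4628 -0.4044] [0.0291 0.0334] 0.1
pinion scene p 0.74 rect [0.5381 0.0003] [0.0581 0.0737] 33.7
[242.1265 190.8559]
```

View pics/nm.png

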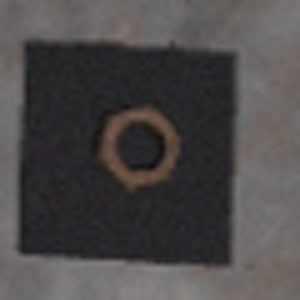

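The nut lies flat in the middle of the mat, at crop pixel (140,148). Now the pinion.

Request:
carry_out(
  plan="0.75 0.005 0.04 0.1 0 0 0; 0.75 0 0 0.12 0 0 0; 0.75 0 0 0.06 0 0 0; 0.75 0 0 0.04 0 0 0; 0.75 0 0 0.02 0 0 0; 0.75 0 0 0 0 0 0; 0.75 0 0 0 0 0 0",
)

```text
clock: 10.02
position: [0.5408, 0.0015, 0.0189]
tcp_rot: [0.94, 0.342, 0.0, -0.0]
wrist_force: [-0.3, -0.3, 0.1]
opening: 0.0746
grasp_force: 0.0
```

```bash
python3 go.py .5405 .0015 .016 -50;  python3 - <<'E'
from meas import *
im=grab_frame("scene")
cv2.imwrite("pics/p1.png",cv2.resize(im[205:275,150:240,::-1],(720,560),interpolation=cv2.INTER_CUBIC))
E
```

```text
clk 10.0 pos [0.5408 0.0015 0.0189] beta -50.0 tilt [0. 0.] q1 -0.04 q6 0.83 open 0.0746 F [-0.3 -0.3  0.1] grip 0.0
turn first 0.01 units; shift units [-0.002 -0.002  0.029]
```

View pics/p1.png

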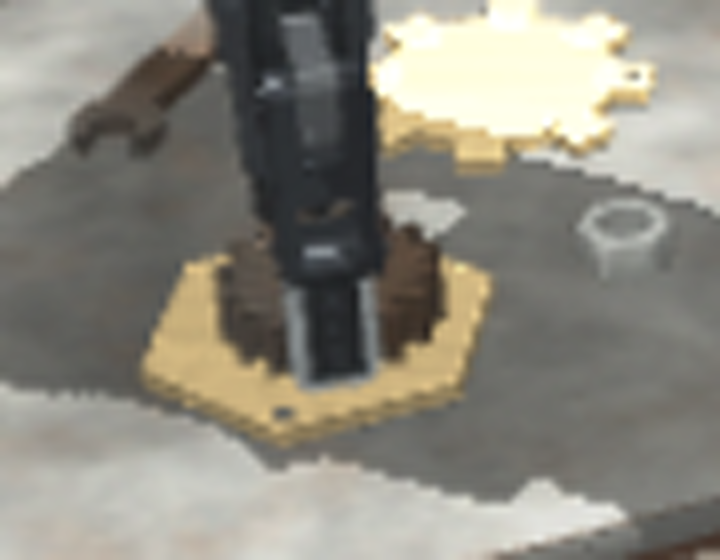

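The fingers stand either side of the pinion with the tips near the plate. I'll close here, since the pads swing forward.

Request:
carry_out(
  plan="-1 0 0 0 0 0 0; -1 0 0 0 0 0 0; -1 0 0 0 0 0 0; -1 0 0 0 0 0 0; -1 0 0 0 0 0 0; -1 0 0 0 0 0 0",
)

```text
clock: 10.57
position: [0.5411, 0.0014, 0.02]
tcp_rot: [0.94, 0.342, 0.0, 0.0]
wrist_force: [-3.2, -0.4, 9.2]
opening: 0.0564
grasp_force: 62.9
```

Request:
carry_out(
  plan="-1 0 0 -0.2 0 0 0; -1 0 0 -0.3 0 0 0; -1 0 0 -0.2 0 0 0; -1 0 0 0 0 0 0; -1 0 0 0 0 0 0",
)

```text
clock: 10.98
position: [0.5411, 0.0015, 0.0896]
tcp_rot: [0.94, 0.342, 0.001, 0.0]
wrist_force: [0.1, 0.2, -3.0]
opening: 0.0563
grasp_force: 65.8
```

```bash
python3 go.py .563 -.126 .019 -50;  python3 - <<'E'
from meas import *
im=grab_frame("scene")
cv2.imwrite("pics/p2.png",cv2.resize(im[175:275,150:260,::-1],(550,500),interpolation=cv2.INTER_CUBIC))
E
```

```text
clk 11.0 pos [0.5411 0.0015 0.0896] beta -50.0 tilt [ 0.002 -0.   ] q1 -0.04 q6 0.83 open 0.0563 F [ 0.1  0.2 -3. ] grip 65.8
turn first 0.01 units; shift units [-0.653  1.117  0.706]
```

View pics/p2.png

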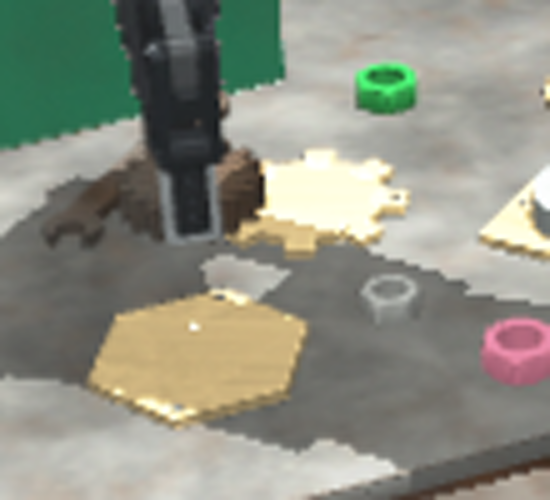

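Request:
carry_out(
  plan="-1 -0.163 0.279 0 0 0 0; -1 -0.163 0.279 0 0 0 0; -1 -0.163 0.279 0 0 0 0; -1 -0.163 0.279 0 0 0 0; -1 0 0 0.3 0 0 0; -1 0 0 0.2 0 0 0; -1 0 0 0 0 0 0; -1 0 0 0 0 0 0",
)

```text
clock: 11.7
position: [0.5614, -0.1256, 0.0369]
tcp_rot: [0.94, 0.342, -0.002, -0.001]
wrist_force: [-0.3, 0.1, -2.1]
opening: 0.0565
grasp_force: 65.8
```

```bash
python3 go.py .563 -.126 .020 -50
```

```text
clk 11.7 pos [ 0.5614 -0.1256  0.0369] beta -50.0 tilt [-0.004  0.001] q1 -0.26 q6 0.61 open 0.0565 F [-0.3  0.1 -2.1] grip 65.8
turn first 0.01 units; shift units [0.01  0.014 0.169]
```

Request:
carry_out(
  plan="-1 0.01 0.012 0.1 0 0 0; -1 0 0 0.05 0 0 0; -1 0 0 0.015 0 0 0; -1 0 0 0 0 0 0; 0.7 0 0 0 0 0 0; 0.7 0 0 0 0 0 0; 0.7 0 0 0 0 0 0; 0.7 0 0 0 0 0 0; 0.7 0 0 -0.1 0 0 0; 0.7 0 0 -0.3 0 0 0; 0.2 0 0 -0.4 0 0 0; 0.2 0 0 0 0 0 0; 0.2 0 0 0 0 0 0",
)

```text
clock: 12.78
position: [0.5654, -0.1265, 0.1059]
tcp_rot: [0.94, 0.342, 0.002, 0.001]
wrist_force: [0.7, -0.3, -0.7]
opening: 0.0509
grasp_force: 0.0
```

```bash
python3 go.py .463 -.4042 .03 -50
```

```text
clk 12.8 pos [ 0.5654 -0.1265  0.1059] beta -50.0 tilt [ 0.005 -0.001] q1 -0.26 q6 0.61 open 0.0509 F [ 0.7 -0.3 -0.7] grip 0.0
turn first 0.01 units; shift units [-2.571  1.466  0.757]
```

Request:
carry_out(
  plan="0.2 -0.319 0.184 0 0 0 0; 0.2 -0.319 0.184 0 0 0 0; 0.2 -0.319 0.184 0 0 0 0; 0.2 -0.319 0.184 0 0 0 0; 0.2 -0.319 0.184 0 0 0 0; 0.2 -0.319 0.184 0 0 0 0; 0.2 -0.319 0.184 0 0 0 0; 0.2 -0.319 0.184 0 0 0 0; 0.2 0 0 0.3 0 0 0; 0.2 0 0 0.3 0 0 0; 0.2 0 0 0 0 0 0; 0.2 0 0 0 0 0 0",
)

```text
clock: 13.78
position: [0.4626, -0.4023, 0.0411]
tcp_rot: [0.94, 0.342, -0.001, -0.002]
wrist_force: [-0.4, -0.4, 0.1]
opening: 0.0513
grasp_force: 0.0
```

```bash
python3 go.py .463 -.4042 .0205 -50; python3 - <<'E'
from meas import *
grab_frame("scene");im=grab_frame("top")
a=part("pinion",(.563,-.126),.014); b=part("pinion",(.563,-.126),.014,"scene",.05)
if a is not None and b is not None: print(tri(b,a))
plates(im)
E
```

```text
clk 13.8 pos [ 0.4626 -0.4023  0.0411] beta -50.0 tilt [-0.003  0.003] q1 -0.76 q6 0.11 open 0.0513 F [-0.4 -0.4  0.1] grip 0.0
turn first 0.01 units; shift units [-0.009  0.018  0.206]
pinion scene p 0.61 rect [ 0.5636 -0.1286] [0.0586 0.075 ] 28.8
hex hull c [0.5426 0.0026] rect [0.5426 0.0022] [0.0848 0.0944] 19.6 circ [0.5426 0.0027] 0.0481
tooth hull c [ 0.5631 -0.1263] rect [ 0.563  -0.1266] [0.0847 0.0849] 0.6 circ [ 0.5634 -0.1265] 0.0451
rect hull c [ 0.431  -0.1594] rect [ 0.4311 -0.1593] [0.0632 0.0899] 88.6 circ [ 0.4312 -0.1596] 0.0536
round hull c [ 0.4753 -0.2805] rect [ 0.4777 -0.278 ] [0.0631 0.083 ] 47.1 circ [ 0.471  -0.2851] 0.0419
```

Request:
carry_out(
  plan="0.2 -0.005 0.015 0.1 0 0 0; 0.2 0 0 0.06 0 0 0; 0.2 0 0 0.05 0 0 0; 0.2 0 0 0 0 0 0; -1 0 0 0 0 0 0; -1 0 0 0 0 0 0; -1 0 0 0 0 0 0; -1 0 0 0 0 0 0; -1 0 0 0 0 0 0; -1 0 0 -0.3 0 0 0; -1 0 0 -0.4 0 0 0; -1 0 0 -0.2 0 0 0; -1 0 0 0 0 0 0; -1 0 0 0 0 0 0",
)

```text
clock: 15.15
position: [0.4643, -0.4048, 0.1125]
tcp_rot: [0.94, 0.342, 0.001, 0.001]
wrist_force: [0.3, 0.4, -1.8]
opening: 0.0281
grasp_force: 59.6
```

```bash
python3 go.py .5426 .0026 .0233 -50
```

```text
clk 15.2 pos [ 0.4643 -0.4048  0.1125] beta -50.0 tilt [ 0.002 -0.001] q1 -0.76 q6 0.11 open 0.0281 F [ 0.3  0.4 -1.8] grip 59.6
turn first 0.01 units; shift units [ 3.218 -2.62   0.888]
```

Request:
carry_out(
  plan="-1 0.293 -0.238 0 0 0 0; -1 0.293 -0.238 0 0 0 0; -1 0.293 -0.238 0 0 0 0; -1 0.293 -0.238 0 0 0 0; -1 0.293 -0.238 0 0 0 0; -1 0.293 -0.238 0 0 0 0; -1 0.293 -0.238 0 0 0 0; -1 0.293 -0.238 0 0 0 0; -1 0.293 -0.238 0 0 0 0; -1 0.293 -0.238 0 0 0 0; -1 0.293 -0.238 0 0 0 0; -1 0 0 0.4 0 0 0; -1 0 0 0.3 0 0 0; -1 0 0 0 0 0 0; -1 0 0 0 0 0 0",
)

```text
clock: 16.4
position: [0.541, 0.0033, 0.0395]
tcp_rot: [0.94, 0.342, -0.002, -0.001]
wrist_force: [-0.1, -0.5, -0.4]
opening: 0.0278
grasp_force: 59.6
```

```bash
python3 go.py .5426 .0026 .0235 -50
```

```text
clk 16.4 pos [0.541  0.0033 0.0395] beta -50.0 tilt [-0.005  0.   ] q1 -0.04 q6 0.83 open 0.0278 F [-0.1 -0.5 -0.4] grip 59.6
turn first 0.01 units; shift units [0.009 0.017 0.16 ]
```

Request:
carry_out(
  plan="-1 0.005 0.01 0.08 0 0 0; -1 0 0 0.05 0 0 0; -1 0 0 0.025 0 0 0; -1 0 0 0 0 0 0; 0.2 0 0 0 0 0 0; 0.2 0 0 0 0 0 0; 0.2 0 0 0 0 0 0; 0.2 0 0 -0.1 0 0 0; 0.2 0 0 -0.3 0 0 0; 0.4 0 0 -0.4 0 0 0; 0.4 0 0 0 0 0 0; 0.4 0 0 0 0 0 0",
)

```text
clock: 17.4
position: [0.5447, 0.0028, 0.1094]
tcp_rot: [0.94, 0.342, 0.002, 0.001]
wrist_force: [-0.3, 0.5, -0.3]
opening: 0.0598
grasp_force: 0.0
```

```bash
python3 go.py .4732 -.2865 .06 -36
```

```text
clk 17.4 pos [0.5447 0.0028 0.1094] beta -50.0 tilt [ 0.005 -0.   ] q1 -0.04 q6 0.83 open 0.0598 F [-0.3  0.5 -0.3] grip 0.0
turn first -2.44 units; shift units [-2.762  1.121  0.487]
```

Request:
carry_out(
  plan="0.4 0 0 0 0 0 -0.9; 0.4 0 0 0 0 0 -0.9; 0.4 0 0 0 0 0 -0.64; 0.4 -0.343 0.14 0 0 0 0; 0.4 -0.343 0.14 0 0 0 0; 0.4 -0.343 0.14 0 0 0 0; 0.4 -0.343 0.14 0 0 0 0; 0.4 -0.343 0.14 0 0 0 0; 0.4 -0.343 0.14 0 0 0 0; 0.4 -0.343 0.14 0 0 0 0; 0.4 -0.343 0.14 0 0 0 0; 0.4 0 0 0.2 0 0 0; 0.4 0 0 0.2 0 0 0; 0.4 0 0 0 0 0 0; 0.4 0 0 0 0 0 0",
)

```text
clock: 18.65
position: [0.4722, -0.2846, 0.065]
tcp_rot: [0.891, 0.454, -0.001, -0.001]
wrist_force: [-0.5, 0.5, 0.9]
opening: 0.0595
grasp_force: 0.0
```

```bash
python3 go.py .4732 -.2865 .026 -36; python3 - <<'E'
from meas import *
sc=grab_frame("scene");im=grab_frame("top")
part("hex_nut",(.5426,.0026),.013);part("hex_nut",(.5426,.0026),.013,"scene"); part("pinion",(.563,-.126),.014)
cv2.imwrite("pics/m3.png",cv2.resize(np.hstack([sc[160:270,150:310],im[110:220,110:270]])[:,:,::-1],(800,275),interpolation=cv2.INTER_CUBIC))
E
```

```text
clk 18.6 pos [ 0.4722 -0.2846  0.065 ] beta -36.0 tilt [-0.002  0.001] q1 -0.59 q6 0.04 open 0.0595 F [-0.5  0.5  0.9] grip 0.0
turn first 0.00 units; shift units [-0.009  0.02   0.39 ]
hex_nut top p 0.6 rect [0.5445 0.0014] [0.033  0.0289] 46.1
hex_nut scene p 0.68 rect [0.5418 0.0025] [0.0337 0.0504] 31.6
pinion top p 0.82 rect [ 0.5626 -0.1272] [0.0559 0.0567] 54.7
```

View pics/m3.png

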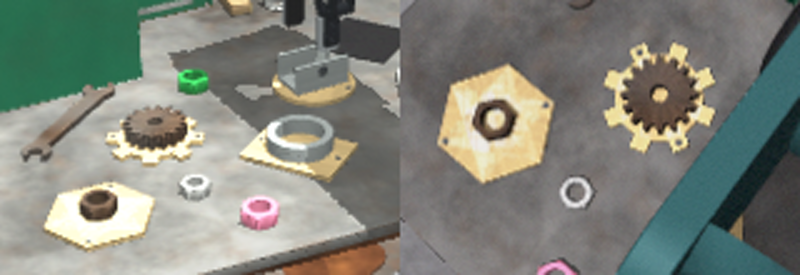

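The nut and pinion are flat and centred on their plates, and the fingers stand over the bracket. Now I'll grasp the bracket.

Request:
carry_out(
  plan="0.4 -0.006 0.018 0.1 0 0 0; 0.4 0 0 0.15 0 0 0; 0.4 0 0 0.1 0 0 0; 0.4 0 0 0.03 0 0 0; 0.4 0 0 0 0 0 0; -1 0 0 0 0 0 0; -1 0 0 0 0 0 0; -1 0 0 0 0 0 0; -1 0 0 0 0 0 0; -1 0 0 0 0 0 0",
)

```text
clock: 19.73
position: [0.4743, -0.2868, 0.0287]
tcp_rot: [0.891, 0.454, 0.0, 0.001]
wrist_force: [-0.2, 0.6, 6.7]
opening: 0.039
grasp_force: 62.6
```

Request:
carry_out(
  plan="-1 0 0 -0.2 0 0 0; -1 0 0 -0.4 0 0 0; -1 0 0 -0.2 0 0 0; -1 0 0 0 0 0 0; -1 0 0 0 0 0 0",
)

```text
clock: 20.15
position: [0.4742, -0.2868, 0.1087]
tcp_rot: [0.891, 0.454, 0.0, 0.001]
wrist_force: [-0.5, 0.6, -2.7]
opening: 0.0389
grasp_force: 61.8
```

```bash
python3 go.py .463 -.4035 .03 -90
```

```text
clk 20.1 pos [ 0.4742 -0.2868  0.1087] beta -36.0 tilt [ 0.002 -0.001] q1 -0.59 q6 0.04 open 0.0389 F [-0.5  0.6 -2.7] grip 61.8
turn first 9.43 units; shift units [-0.112  1.166  0.789]
```

Request:
carry_out(
  plan="-1 0 0 0 0 0 1; -1 0 0 0 0 0 1; -1 0 0 0 0 0 1; -1 0 0 0 0 0 1; -1 0 0 0 0 0 1; -1 0 0 0 0 0 1; -1 0 0 0 0 0 1; -1 0 0 0 0 0 1; -1 0 0 0 0 0 1; -1 0 0 0 0 0 0.43; -1 -0.028 0.292 0 0 0 0; -1 -0.028 0.292 0 0 0 0; -1 -0.028 0.292 0 0 0 0; -1 -0.028 0.292 0 0 0 0; -1 0 0 0.4 0 0 0; -1 0 0 0.2 0 0 0; -1 0 0 0 0 0 0; -1 0 0 0 0 0 0",
)

```text
clock: 21.65
position: [0.4618, -0.4026, 0.0459]
tcp_rot: [1.0, -0.0, -0.001, -0.001]
wrist_force: [1.0, 0.2, -1.7]
opening: 0.0387
grasp_force: 61.7
```

```bash
python3 go.py .463 -.4035 .026 -90
```

```text
clk 21.6 pos [ 0.4618 -0.4026  0.0459] beta -90.0 tilt [-0.003  0.003] q1 -0.76 q6 0.81 open 0.0387 F [ 1.   0.2 -1.7] grip 61.7
turn first -0.00 units; shift units [0.013 0.01  0.198]
```

Request:
carry_out(
  plan="-1 0.008 0.008 0.1 0 0 0; -1 0 0 0.06 0 0 0; -1 0 0 0.03 0 0 0; -1 0 0 0 0 0 0; 0.4 0 0 0 0 0 0; 0.4 0 0 0 0 0 0; 0.4 0 0 0 0 0 0; 0.4 0 0 -0.2 0 0 0; 0.4 0 0 -0.4 0 0 0; 0.8 0 0 -0.3 0 0 0; 0.8 0 0 0 0 0 0; 0.8 0 0 0 0 0 0",
)

```text
clock: 22.65
position: [0.4642, -0.4048, 0.1214]
tcp_rot: [1.0, -0.0, 0.002, 0.001]
wrist_force: [0.2, 0.4, -0.6]
opening: 0.0771
grasp_force: 0.0
```

```bash
python3 go.py .4318 -.1623 .06 -90
```

```text
clk 22.6 pos [ 0.4642 -0.4048  0.1214] beta -90.0 tilt [ 0.003 -0.003] q1 -0.76 q6 0.81 open 0.0771 F [ 0.2  0.4 -0.6] grip 0.0
turn first -0.00 units; shift units [-0.326 -2.427  0.606]
```

Request:
carry_out(
  plan="0.8 -0.046 -0.346 0 0 0 0; 0.8 -0.046 -0.346 0 0 0 0; 0.8 -0.046 -0.346 0 0 0 0; 0.8 -0.046 -0.346 0 0 0 0; 0.8 -0.046 -0.346 0 0 0 0; 0.8 -0.046 -0.346 0 0 0 0; 0.8 -0.046 -0.346 0 0 0 0; 0.8 0 0 0.3 0 0 0; 0.8 0 0 0.3 0 0 0; 0.8 0 0 0 0 0 0; 0.8 0 0 0 0 0 0",
)

```text
clock: 23.57
position: [0.4303, -0.1615, 0.0576]
tcp_rot: [1.0, -0.0, -0.002, -0.001]
wrist_force: [0.7, -0.2, 1.0]
opening: 0.0771
grasp_force: 0.0
```

```bash
python3 go.py .4318 -.1623 .021 -90; python3 - <<'E'
from meas import *
grab_frame("top"); part("u_bracket",(.463,-.4035),.018)
E
```

```text
clk 23.6 pos [ 0.4303 -0.1615  0.0576] beta -90.0 tilt [-0.003  0.001] q1 -0.41 q6 1.16 open 0.0771 F [ 0.7 -0.2  1. ] grip 0.0
turn first -0.00 units; shift units [0.016 0.008 0.366]
u_bracket top p 0.64 rect [ 0.4606 -0.4003] [0.082 0.084] 86.3
```

Request:
carry_out(
  plan="0.8 0.01 0.006 0.12 0 0 0; 0.8 0 0 0.12 0 0 0; 0.8 0 0 0.08 0 0 0; 0.8 0 0 0.04 0 0 0; 0.8 0 0 0 0 0 0; 0.8 0 0 0 0 0 0; -1 0 0 0 0 0 0; -1 0 0 0 0 0 0; -1 0 0 0 0 0 0; -1 0 0 0 0 0 0; -1 0 0 0 0 0 0",
)

```text
clock: 24.58
position: [0.4327, -0.1628, 0.0243]
tcp_rot: [1.0, -0.0, 0.0, 0.0]
wrist_force: [-6.1, 1.9, 13.7]
opening: 0.0594
grasp_force: 61.3
```

Request:
carry_out(
  plan="-1 0 0 -0.2 0 0 0; -1 0 0 -0.4 0 0 0; -1 0 0 -0.2 0 0 0; -1 0 0 0 0 0 0; -1 0 0 0 0 0 0",
)

```text
clock: 25.0
position: [0.4329, -0.1628, 0.1042]
tcp_rot: [1.0, -0.0, 0.001, 0.001]
wrist_force: [-0.6, -0.4, -2.0]
opening: 0.0589
grasp_force: 65.1
```

```bash
python3 go.py .4704 -.2855 .03 -90; python3 - <<'E'
from meas import *
sc=grab_frame("scene"); im=grab_frame("top")
cv2.imwrite("pics/m4.png",cv2.resize(np.hstack([sc[150:260,190:350],im[150:260,240:400]])[:,:,::-1],(800,275),interpolation=cv2.INTER_CUBIC))
E
```

```text
clk 25.0 pos [ 0.4329 -0.1628  0.1042] beta -90.0 tilt [ 0.003 -0.001] q1 -0.41 q6 1.16 open 0.0589 F [-0.6 -0.4 -2. ] grip 65.1
turn first -0.00 units; shift units [0.373 1.226 0.744]
```

View pics/m4.png

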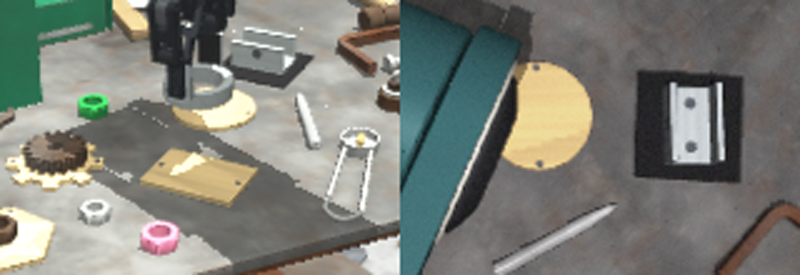

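The race is held level. The bracket stands upright on the mat with its length along x.

Request:
carry_out(
  plan="-1 0.093 0.307 0 0 0 0; -1 0.093 0.307 0 0 0 0; -1 0.093 0.307 0 0 0 0; -1 0.093 0.307 0 0 0 0; -1 0 0 0.4 0 0 0; -1 0 0 0.24 0 0 0; -1 0 0 0 0 0 0; -1 0 0 0 0 0 0",
)

```text
clock: 25.77
position: [0.4685, -0.2847, 0.0372]
tcp_rot: [1.0, -0.0, -0.002, -0.001]
wrist_force: [-0.2, -0.2, -0.5]
opening: 0.0589
grasp_force: 65.2
```

```bash
python3 go.py .4704 -.2855 .0243 -90
```

```text
clk 25.8 pos [ 0.4685 -0.2847  0.0372] beta -90.0 tilt [-0.003  0.002] q1 -0.59 q6 0.98 open 0.0589 F [-0.2 -0.2 -0.5] grip 65.2
turn first -0.00 units; shift units [0.02  0.008 0.129]
```

Request:
carry_out(
  plan="-1 0.01 0.005 0.06 0 0 0; -1 0 0 0.04 0 0 0; -1 0 0 0.025 0 0 0; -1 0 0 0 0 0 0; 0.7 0 0 0 0 0 0; 0.7 0 0 0 0 0 0; 0.7 0 0 0 0 0 0; 0.7 0 0 0 0 0 0; 0.7 0 0 -0.2 0 0 0; 0.7 0 0 -0.4 0 0 0; 0.4 0 0 -0.3 0 0 0; 0.4 0 0 0 0 0 0; 0.4 0 0 0 0 0 0",
)

```text
clock: 26.85
position: [0.4712, -0.2864, 0.1184]
tcp_rot: [1.0, -0.0, 0.002, 0.001]
wrist_force: [-0.7, -0.4, -0.4]
opening: 0.0597
grasp_force: 0.0
```

```bash
python3 go.py .463 -.4035 .06 -90
```

```text
clk 26.9 pos [ 0.4712 -0.2864  0.1184] beta -90.0 tilt [ 0.003 -0.002] q1 -0.59 q6 0.98 open 0.0597 F [-0.7 -0.4 -0.4] grip 0.0
turn first -0.00 units; shift units [-0.084  1.17   0.586]
```

Request:
carry_out(
  plan="0.4 -0.02 0.293 0 0 0 0; 0.4 -0.02 0.293 0 0 0 0; 0.4 -0.02 0.293 0 0 0 0; 0.4 -0.02 0.293 0 0 0 0; 0.4 0 0 0.3 0 0 0; 0.4 0 0 0.25 0 0 0; 0.4 0 0 0 0 0 0; 0.4 0 0 0 0 0 0",
)

```text
clock: 27.52
position: [0.4616, -0.4023, 0.0595]
tcp_rot: [1.0, -0.0, -0.001, -0.001]
wrist_force: [-0.8, 0.8, 0.4]
opening: 0.0597
grasp_force: 0.0
```

```bash
python3 go.py .463 -.404 .025 -90; python3 - <<'E'
from meas import *
sc=grab_frame("scene"); im=grab_frame("top"); part("race",(.47,-.2855),.0145);part("race",(.47,-.2855),.0145,"scene",.05)
cv2.imwrite("pics/m5.png",cv2.resize(np.hstack([sc[150:260,190:350],im[150:260,240:400]])[:,:,::-1],(800,275),interpolation=cv2.INTER_CUBIC))
E
```

```text
clk 27.5 pos [ 0.4616 -0.4023  0.0595] beta -90.0 tilt [-0.003  0.003] q1 -0.76 q6 0.81 open 0.0597 F [-0.8  0.8  0.4] grip 0.0
turn first -0.00 units; shift units [0.015 0.018 0.345]
race top p 0.75 rect [ 0.4732 -0.281 ] [0.0532 0.0622] 49.2
race scene p 0.55 rect [ 0.4706 -0.2891] [0.0633 0.0869] 23.5
```

View pics/m5.png

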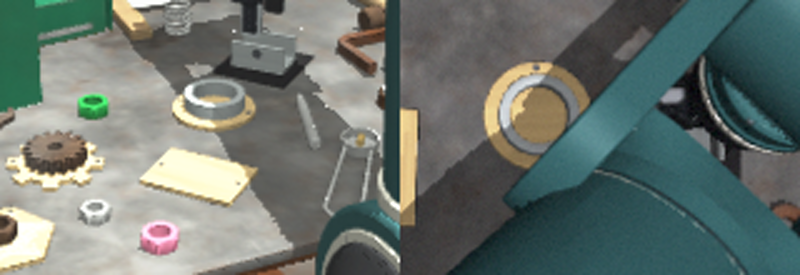

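The race lies centred on the round plate (arm partly hides it in the top view), and the fingers stand over the bracket.

Request:
carry_out(
  plan="0.4 0.008 0.01 0.1 0 0 0; 0.4 0 0 0.15 0 0 0; 0.4 0 0 0.06 0 0 0; 0.4 0 0 0.02 0 0 0; 0.4 0 0 0 0 0 0; -1 0 0 0 0 0 0; -1 0 0 0 0 0 0; -1 0 0 0 0 0 0; -1 0 0 0 0 0 0; -1 0 0 0 0 0 0",
)

```text
clock: 28.55
position: [0.4637, -0.4044, 0.0294]
tcp_rot: [1.0, -0.0, 0.001, 0.0]
wrist_force: [-0.3, 1.0, 7.1]
opening: 0.0388
grasp_force: 62.2
```

Request:
carry_out(
  plan="-1 0 0 -0.2 0 0 0; -1 0 0 -0.4 0 0 0; -1 0 0 -0.3 0 0 0; -1 0 0 0 0 0 0; -1 0 0 0 0 0 0",
)

```text
clock: 28.97
position: [0.4638, -0.4046, 0.1203]
tcp_rot: [1.0, -0.0, 0.001, 0.001]
wrist_force: [0.6, -0.4, -3.2]
opening: 0.0385
grasp_force: 61.4
```

```bash
python3 go.py .431 -.1594 .03 -91.5
```

```text
clk 29.0 pos [ 0.4638 -0.4046  0.1203] beta -90.0 tilt [ 0.002 -0.002] q1 -0.76 q6 0.81 open 0.0385 F [ 0.6 -0.4 -3.2] grip 61.4
turn first 0.26 units; shift units [-0.394 -2.444  0.896]
```

Request:
carry_out(
  plan="-1 0 0 0 0 0 0.25; -1 -0.056 -0.349 0 0 0 0; -1 -0.056 -0.349 0 0 0 0; -1 -0.056 -0.349 0 0 0 0; -1 -0.056 -0.349 0 0 0 0; -1 -0.056 -0.349 0 0 0 0; -1 -0.056 -0.349 0 0 0 0; -1 -0.056 -0.349 0 0 0 0; -1 0 0 0.4 0 0 0; -1 0 0 0.3 0 0 0; -1 0 0 0 0 0 0; -1 0 0 0 0 0 0",
)

```text
clock: 29.97
position: [0.429, -0.1583, 0.0468]
tcp_rot: [1.0, -0.013, -0.002, -0.001]
wrist_force: [0.4, -0.3, -0.8]
opening: 0.0384
grasp_force: 61.5
```

```bash
python3 go.py .431 -.1594 .0325 -91.5
```

```text
clk 30.0 pos [ 0.429  -0.1583  0.0468] beta -91.4 tilt [-0.004  0.002] q1 -0.41 q6 1.19 open 0.0384 F [ 0.4 -0.3 -0.8] grip 61.5
turn first 0.01 units; shift units [0.02  0.01  0.143]
```

Place and release, then lift and move aside so the cameras see the plates.

Request:
carry_out(
  plan="-1 0.01 0.006 0.07 0 0 0; -1 0 0 0.04 0 0 0; -1 0 0 0.025 0 0 0; -1 0 0 0 0 0 0; 0.4 0 0 0 0 0 0; 0.4 0 0 0 0 0 0; 0.4 0 0 0 0 0 0; 0.4 0 0 -0.2 0 0 0; 0.4 0 0 -0.4 0 0 0; 0.4 0 0 -0.4 0 0 0; 0.4 0 0.35 -0.2 0 0 0; 0.4 0 0.35 0 0 0 0; 0.4 0 0.4 0 0 0 0; 0.4 0 0.4 0 0 0 0; 0.4 0 0.4 0 0 0 0; 0.4 0 0.4 0 0 0 0; 0.4 0 0.4 0 0 0 0; 0.4 0 0.4 0 0 0 0; 0.4 0 0.4 0 0 0 0; 0.4 0 0.4 0 0 0 0",
)

```text
clock: 31.63
position: [0.421, -0.5515, 0.155]
tcp_rot: [1.0, -0.013, 0.0, 0.0]
wrist_force: [-0.1, 0.9, 0.7]
opening: 0.0601
grasp_force: 0.0
```

Request:
carry_out(
  plan="0.4 -0.3 0.25 0 0 0 0; 0.4 -0.3 0.25 0 0 0 0; 0.4 -0.3 0.25 0 0 0 0; 0.4 -0.3 0.25 0 0 0 0; 0.4 0 0 0 0 0 0; 0.4 0 0 0 0 0 0",
)

```text
clock: 32.13
position: [0.2972, -0.6474, 0.1549]
tcp_rot: [1.0, -0.014, -0.0, -0.0]
wrist_force: [-0.1, -0.7, -0.3]
opening: 0.0596
grasp_force: 0.0
```

```bash
python3 - <<'E'
from meas import *
sc=grab_frame("scene"); im=grab_frame("top"); plates(im)
for q,n,z in [("hex_nut",(.5426,.0026),.013),("race",(.4704,-.2855),.0145),("pinion",(.563,-.126),.014),("u_bracket",(.431,-.1594),.021)]:
    a=part(q,n,z); b=part(q,n,z,"scene",.05)
    if a is not None and b is not None: print("   mid tri",tri(b,a))
print(read_state()["clock"])
cv2.imwrite("pics/f.png",cv2.resize(np.vstack([sc[150:270,150:330],im[110:230,120:300]])[:,:,::-1],(450,600),interpolation=cv2.INTER_CUBIC))
E
```

```text
hex hull c [0.5426 0.0026] rect [0.5425 0.0031] [0.085  0.0924] 18.8 circ [0.5426 0.0027] 0.0481
tooth hull c [ 0.5631 -0.1263] rect [ 0.563  -0.1266] [0.0847 0.0849] 0.6 circ [ 0.5632 -0.1265] 0.0452
rect hull c [ 0.4307 -0.1597] rect [ 0.431  -0.1599] [0.0637 0.0902] 88.4 circ [ 0.4305 -0.159 ] 0.0539
round hull c [ 0.4705 -0.2855] rect [ 0.4703 -0.286 ] [0.0819 0.0815] 0.1 circ [ 0.4705 -0.2852] 0.0422
hex_nut top p 0.47 rect [0.5445 0.0014] [0.0319 0.0339] 0.0
hex_nut scene p 0.67 rect [ 0.5436 -0.0002] [0.0295 0.0496] 31.7
   mid tri (array([0.5436, 0.0008, 0.0136]), np.float64(0.00152821215199743))
race top p 0.98 rect [ 0.4717 -0.2851] [0.0613 0.0598] 89.8
race scene p 0.67 rect [ 0.4717 -0.2886] [0.0609 0.0869] 23.5
   mid tri (array([ 0.4709, -0.2851,  0.0157]), np.float64(0.0011567635987860304))
pinion top p 0.59 rect [ 0.5637 -0.1271] [0.0548 0.0553] 53.1
pinion scene p 0.81 rect [ 0.5618 -0.1284] [0.0604 0.0797] 31.4
   mid tri (array([ 0.5626, -0.1276,  0.0133]), np.float64(0.0021500198178520044))
u_bracket top p 0.86 rect [ 0.4315 -0.1579] [0.0605 0.0414] 0.3
u_bracket scene p 0.83 rect [ 0.4303 -0.1611] [0.0756 0.0824] 0.2
   mid tri (array([ 0.4305, -0.1582,  0.0217]), np.float64(0.001598488302122328))
32.6333
```

View pics/f.png

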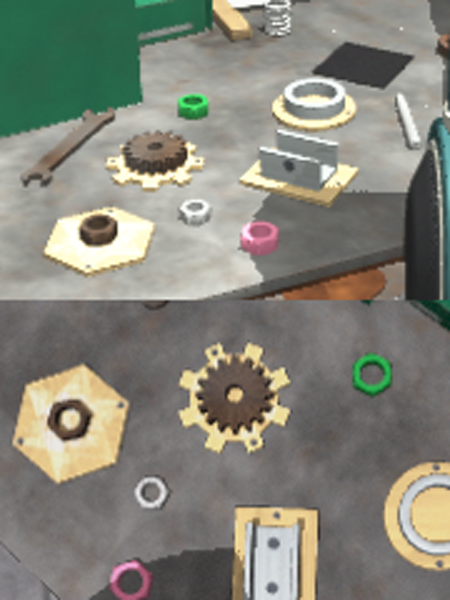

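All four parts lie flat on their own plates, within about 2 mm of centre, and the arm is clear. In the lower view the nut is at (70,420), the pinion at (235,395), the bracket at (275,555) and the race at (437,515).

```bash
python3 -c "
from plant import *
print(finish_job())"
```

```text
the job is handed in; nothing more can be done
None
```

The job is handed in at about 33 s of the 125 s: my last camera check showed the nut, race, pinion and U bracket each flat, released and within about 2 mm of the centre of their own plates; no verdict came back.

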